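Eject the power bank and stop it with the other finger

TASK

The power bank in the charging dock is charged. Press the dock's eject key all the way down with one finger while another finger waits in front of the open bay, so that the power bank pops part of the way out against that finger instead of shooting off the dock. Finish holding it like that, with the key still down and the power bank resting in its bay against the finger; do not pinch or lift it, and leave the other things on the desk alone.

Things in the scene. Friction and masses are not known exactly. Their poses are not given: they have to be found in the camera images.
- dock: White charging dock, fixed, 210 x 140 x 52 mm. Origin on the desk under the bay; own -x is the bay's open front, +z up. Bay: channel along x, 71 mm wide (y +-35.5), floor 26 mm up ending at x = -45, bezel to x = -57 mm, walls to 50 mm, back half roofed. In front, between y = -46 and +46 mm, bare desk. Side arm 22 mm high, y 46 to 94, x -100 to +20 mm, carries the eject key
- dock_key_top (a point): Centre of the top of the black eject key, a cap of 30 mm (along the dock's x) by 34 mm (along its y), at x = -78, y = +70, z = 34 mm of the dock while up. It is pressed straight down. The point moves with the key
- dock_key (a joint): How far the eject key is down: 0 up, 0.010 m fully down (cap then 2 mm above the side arm). Springs back when let go: 2.5 N at the start, 5 N at the bottom, plus a few N of rubbing. A 24 mm wide steel tooth on it, at the dock's x = -48 mm, keeps the power bank in against a spring; at about 6 mm down the bank is let go and shoots out within 0.1 s
- dock_catch (a point): Point in the middle of the power bank's way out, 33 mm above the desk, 33 mm in front of its front end, 70 mm along the dock's -y from the middle of the key. A finger standing about here, its tip 5 to 33 mm above the desk and up to 25 mm to either side along y, stops the power bank 15 to 30 mm out. Same axes as the dock
- dock_seat (a point): Where the middle of the power bank is while it is fully in. Same axes as the dock; the power bank's x in this frame is 0 when in and goes negative as it comes out
- bank_mid (a point): Centre of the loose dark grey power bank, a slab 100 mm long (along the dock's x) x 66 wide x 15 high, 0.19 kg, flat in the bay. A spring pusher drives it with 6 N, falling to 4 N after 45 mm, where the pusher stops. With over half its length beyond the floor it tips off onto the desk
- calculator: Bystander: loose pocket calculator in the middle of the desk, 118 x 74 x 11 mm, lying flat. Origin: centre of its underside
- eraser: Bystander: loose eraser, 21 x 44 x 12 mm, beside the dock. Origin: centre of its underside
- usb_stick: Bystander: loose memory stick, 18 x 52 x 8 mm, beside the dock. Origin: centre of its underside
- glue_stick: Bystander: loose glue stick lying on its side, 27 x 96 x 27 mm, beside the dock. Origin: centre of its underside
- mouse: Bystander: loose computer mouse, 105 x 58 x 34 mm. Origin: centre of its underside
Things that resemble listed ones, but are neither listed nor needed, are in the scene too. What is meant by the part that bears bank_mid is not yellow, and is the larger of those in its own colour.

How it is judged:
By the outcome, as a careful person would: the job done as asked, in the order asked, and still so for the second after the job is handed in, while the arm keeps its last pose, push and grip.
It also fails if it takes over 32 s, if anything falls off the work surface, if the arm or the gripper's body presses on something with over 40 N, if the wrist force passes 120 N, or if a joint passes its speed limit or range.

ROBOT

A 6-joint arm with a two-finger parallel gripper is mounted at the origin on a cart in front of the work surface, level with it; the furniture and walls round the work are solid. World frame = base frame: x ahead of the robot, y to its left, z up, the work surface at z = 0. Lengths are in m, angles in rad, forces in N, time in s.
With the tool pointing down it reaches from about 0.325 to 0.775 m from the base axis. Payload 5.5 kg.
Tool frame: the origin (TCP) lies midway between the tips of the shut fingers; the grasp point (between the pads) lies 19 mm behind it (robot.grasp_offset is the distance from the TCP to the grasp point, in m); z points along the fingers, y is the line along which they close (so a half turn about z gives the same grasp; the last joint's range is limited). The gripper opens to 85 mm and grips with 20 to 120 N. Pads are 22 mm wide; open, the fingers measure 114 mm over their backs; the gripper's body (76 mm by 85 mm) begins 54 mm behind the grasp point. The pads swing forward as they close: fully open they stand 13 mm farther back than shut.
Start: joints at [-1.2, 0.091, 1.231, -0, 1.82, -0.057], TCP at [0.249, -0.546, 0.231] pointing down, gripper open.
Joint ranges: [-2.87, 2.87], [-0.86, 2.18], [0.17, 2.46], [-1.51, 4.65], [0.06, 2.69], [-2.65, 2.65]. Speed limits (rad/s): [2.57, 2.57, 3.01, 3.14, 3.14, 3.14].

INTERFACE

Orientations are given as a unit quaternion [x, y, z, w].
In Python, from bench import robot gives the robot as it stands. The module is installed in compiled form; this text tells all that it offers.
- The arm moves only by the tool drive_tool, never from a script. Its argument "plan" is a list of rows, each an object with "grip": the opening in per cent of the stroke, from 0 (shut) to 100 (fully open); "offset": the shift along the tool's x, y, z in m, a list of three; "rotation": the turn, a rotation vector about the tool's x, y, z in rad, a list of three. In form: [{"grip": grip, "offset": [x, y, z], "rotation": [rx, ry, rz]}, ...]. A call has exactly 10 rows; each row is the pose to reach, as a shift and turn from the pose commanded when the call began, along the tool's axes at that moment; what a row does not reach only later rows make up. A row lasts 1/10 s, in which the tool goes at most 50 mm and 8.59 degrees, less where a joint would pass 70% of its speed; a pose out of reach is approached as far as the arm can. A call with a gripper value outside its range is refused whole. The fingers move at their own pace and stop on an object; the grip force is fixed at half the most. Time passes only in rows, so rows that repeat a pose let the fingers close, or fill a call up. It gives the time, the measured TCP pose, the force, the opening and the grip force at its end, in the units of the state.
- robot.read_state(): the state, without advancing time (a new reading comes with each control period).
- robot.read_camera(name): name is "side" or "top"; returns a dict with "color" (480x640x3 uint8, blue, green, red), "mtx" (3x3 intrinsics, pixels), "R" (3x3) and "t" (3): a world point X has camera coordinates R X + t. Camera axes: x right, y down, z forward; pixel columns grow to the right and rows downward; lengths in m; the calibration is good to about 2 mm. A picture is of the moment at which its call begins. There is no depth.
- robot.close_job(): hands the job in; it is judged then, once.
Trained networks look in a picture, given as the dict that the camera call returned (one of the last four; its "shot" number tells which), for a name from the list of things; names that differ only in an ending like _2 or _b are one class to them, and where a whole thing is asked for, a point or a joint stands for the part that bears it (a point fixed in the world has none). Each returns a list of dicts, best first, with "conf" (0 to 1); they miss things now and then, are a little off and sometimes report something else, mostly with a low value. They report only what shows in the picture. A call takes as long as a camera call. They do not tell look-alikes from the thing itself.
- robot.recognise(picture, query): "pixel" ([column, row] in pixels, amid what is visible of it).
- robot.cut_out(picture, query): "mask" (480x640 bool, what is visible of it) and "pixel" ([column, row] in pixels, amid what is visible of it).
- robot.tip_of(picture, query): "pixel" ([column, row] in pixels: a listed point, or the origin of a listed thing).
The state is a dict: "t": time; "joints": joint angles; "joint_velocities": joint speeds; "effort": joint torques, N m; "eef_pos": TCP position; "ee_rot": TCP orientation; "wrist_force": force on the tool from outside, world axes, zero at the start; "moment": the same for the moment, N m; "gripper_width": opening from 0.0 (shut) to 1.0 (fully open); "grip_force": force on a finger pad.
Only numpy, scipy, OpenCV 4.12 (cv2) and the standard library are available. Lean on these libraries where they do the work, as an engineer would, in place of code of your own. Each camera call takes 0.05 s, during which the arm holds its last target. There are 200 camera calls.

## Working session

There is one attempt and no reset: what is moved stays moved. The work goes in short steps, Python scripts to look and compute and a tool call to move; the robot and the scene stay as the last step left them, time stands still between calls to the robot, and variables do not carry over. Pictures are saved under pics/ and viewed, at most 10 in all, crops included, and the job is handed in when it is done.

Besides the shell and the picture viewer there is one more tool, called after "Call:" as name(argument=value, ...), one argument or row to a line, values as JSON. drive_tool: Moves the arm, as the interface text tells. Its arguments: {"type":"object","properties":{"plan":{"type":"array","items":{"type":"object","properties":{"grip":{"type":"number"},"offset":{"type":"array","items":{"type":"number"}},"rotation":{"type":"array","items":{"type":"number"}}}}}},"required":["plan"]}

```bash
mkdir -p pics
cat > h.py <<'E'
import numpy as np, cv2
from bench import robot
def proj(p,X): 
    c=p["R"]@np.asarray(X,float)+np.ravel(p["t"]); u=p["mtx"]@c; return u[:2]/u[2]
def tri(p1,a,p2,b):
    A=[]
    for p,q in((p1,a),(p2,b)):
        P=p["mtx"]@np.c_[p["R"],np.ravel(p["t"])]
        A+= [q[0]*P[2]-P[0], q[1]*P[2]-P[1]]
    v=np.linalg.svd(np.array(A))[2][-1]; return v[:3]/v[3]
def onz(p,q,z):
    d=p["R"].T@np.linalg.inv(p["mtx"])@np.array([q[0],q[1],1.]); o=-p["R"].T@np.ravel(p["t"])
    return o+d*(z-o[2])/d[2]
E
python3 - <<'E'
from h import *
s=robot.read_camera("side");t=robot.read_camera("top")
cv2.imwrite("pics/s1.png",s["color"]);cv2.imwrite("pics/t1.png",t["color"])
for q in["dock_key_top","dock_catch","dock_seat","bank_mid","dock"]:
    for n,p in(("s",s),("t",t)):
        print(q,n,[(np.round(d["pixel"]).tolist(),round(d["conf"],2)) for d in robot.tip_of(p,q)])
print({k:np.round(v,3).tolist() for k,v in robot.read_state().items()})
E
```

```text
dock_key_top s [([305.0, 210.0], 0.41)]
dock_key_top t [([232.0, 264.0], 0.85), ([263.0, 248.0], 0.69)]
dock_catch s [([320.0, 223.0], 0.77)]
dock_catch t [([257.0, 248.0], 0.81), ([186.0, 211.0], 0.29)]
dock_seat s [([343.0, 210.0], 0.6)]
dock_seat t [([240.0, 216.0], 0.64)]
bank_mid s [([260.0, 232.0], 0.89), ([320.0, 222.0], 0.73), ([340.0, 213.0], 0.68), ([324.0, 185.0], 0.65)]
bank_mid t [([265.0, 331.0], 0.92), ([241.0, 216.0], 0.81), ([142.0, 235.0], 0.58)]
dock s [([345.0, 222.0], 0.89), ([343.0, 212.0], 0.5)]
dock t [([189.0, 210.0], 0.61), ([244.0, 221.0], 0.58)]
{'t': 0.6, 'joints': [-1.2, 0.091, 1.231, 0.0, 1.82, -0.057], 'joint_velocities': [-0.0, -0.0, -0.002, -0.001, 0.001, 0.0], 'effort': [-0.0, -45.814, -41.785, -0.0, 0.001, -0.0], 'eef_pos': [0.249, -0.546, 0.231], 'ee_rot': [0.977, 0.212, 0.0, -0.0], 'wrist_force': [-0.059, -0.592, -0.734], 'moment': [0.001, 0.032, 0.021], 'grip_force': 0.0, 'gripper_width': 1.001}
```

View pics/t1.png

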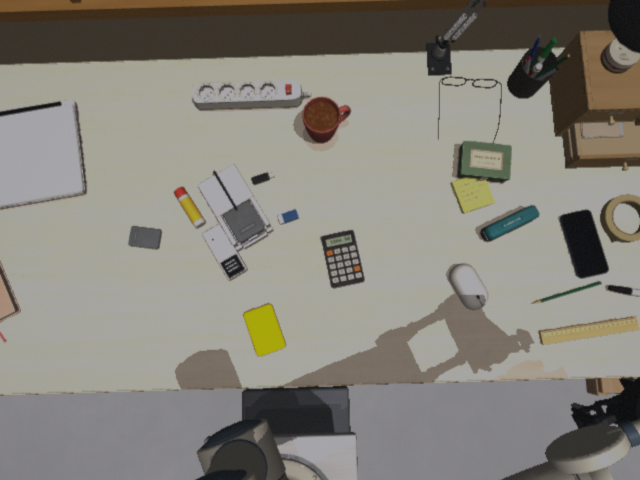

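View pics/s1.png

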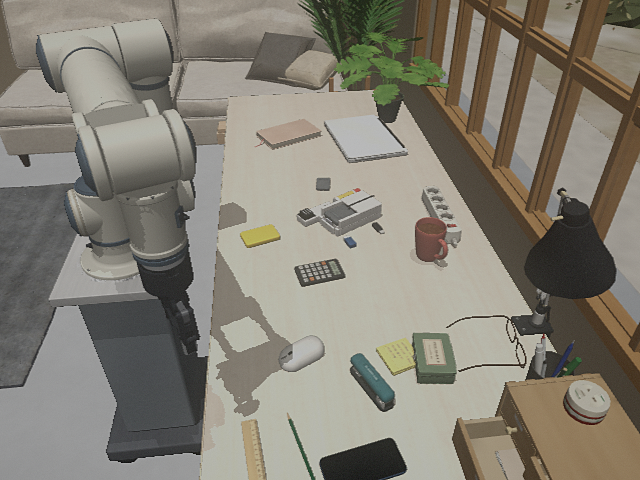

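The top view shows the dock around (240,215), its front pointing down-right, and the black key near (232,266). Bystanders lie nearby: glue stick (189,207), blue eraser (288,216) and USB stick (262,179). In the side view the dock is around (345,212) and the key near (306,215). Next I fit the dock pose.

```bash
cat > fit.py <<'E'
from h import *
from scipy.optimize import least_squares
def W(v,P):
    c,s=np.cos(v[2]),np.sin(v[2]); P=np.atleast_2d(P); return np.c_[v[0]+c*P[:,0]-s*P[:,1], v[1]+s*P[:,0]+c*P[:,1], P[:,2]]
M={"dock_key_top":(-.078,.07,.034),"dock_catch":(-.083,0,.033),"dock_seat":(0,0,.0335),"bank_mid":(0,0,.0335),"dock":(0,0,0)}
def boxes(): 
    return [((-.1,.02),(.046,.094),(0,.022)),((-.057,.11),(-.046,.046),(0,.052)),((-.093,-.063),(.053,.087),(.024,.034)),((-.05,.05),(-.033,.033),(.026,.041))]
def edges(b):
    C=np.array([(x,y,z) for x in b[0] for y in b[1] for z in b[2]])
    return [(C[i],C[j]) for i in range(8) for j in range(i) if bin(i^j).count("1")==1]
def draw(p,v,box,k,fn):
    x0,y0,x1,y1=box; im=cv2.resize(p["color"][y0:y1,x0:x1],None,fx=k,fy=k,interpolation=cv2.INTER_CUBIC); raw=im.copy()
    for b,col in zip(boxes(),[(0,0,255),(0,160,0),(255,0,255),(255,128,0)]):
        for a,c in edges(b):
            q=[((proj(p,W(v,e)[0])+.5-(x0,y0))*k).astype(int) for e in(a,c)]
            cv2.line(im,tuple(map(int,q[0])),tuple(map(int,q[1])),col,1)
    cv2.imwrite(fn,np.hstack([raw,im]))
E
python3 - <<'E'
from fit import *
s=robot.read_camera("side");t=robot.read_camera("top")
obs=[]
near={"s":(330,213),"t":(240,225)}
for q in M:
    for n,p in(("s",s),("t",t)):
        for d in robot.tip_of(p,q): obs.append((q,n,p,d["pixel"]))
def f(v): return np.array([np.linalg.norm(proj(p,W(v,M[q])[0])-px) for q,n,p,px in obs])
g=onz(t,(240,216),.0335)
best=min((least_squares(f,[g[0],g[1],a],loss="cauchy",f_scale=1.5) for a in(-.3,0,.3,.5,.8)),key=lambda r:r.cost)
v=best.x; print(v,best.cost)
for o,r in zip(obs,f(v)): print(o[0],o[1],np.round(o[3],1),round(r,1))
k1=[o for o in obs if o[0]=="dock_key_top"]
np.save("v.npy",v)
draw(t,v,(180,150,290,290),3.6,"pics/t2.png"); draw(s,v,(285,170,395,245),3.6,"pics/s2.png")
E
```

```text
[0.61334797 0.07250574 0.52418543] 61.18599566638675
dock_key_top s [303.8 210. ] 3.6
dock_key_top t [231.8 263.6] 0.8
dock_catch t [259.4 248.6] 1.2
dock_seat s [342.  212.1] 1.6
dock_seat t [241.3 215.8] 0.9
dock_seat t [340.4 258.7] 108.0
bank_mid s [341.7 213.9] 1.7
bank_mid s [322.9 180.9] 38.1
bank_mid s [257.5 231.3] 87.6
bank_mid t [146.5 237.1] 96.7
bank_mid t [240.5 216.4] 0.5
bank_mid t [263.8 327.3] 113.0
bank_mid t [261.2 180. ] 41.9
dock s [345.3 223.8] 2.6
dock t [245.3 221.8] 2.8
```

View pics/t2.png

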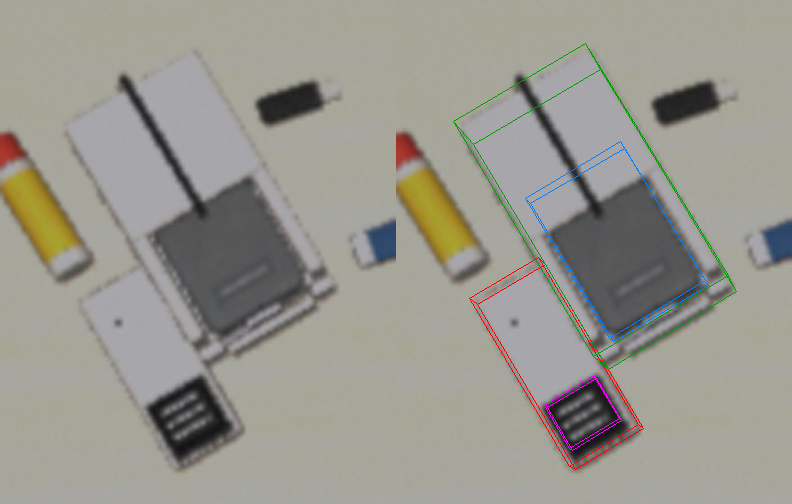

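View pics/s2.png

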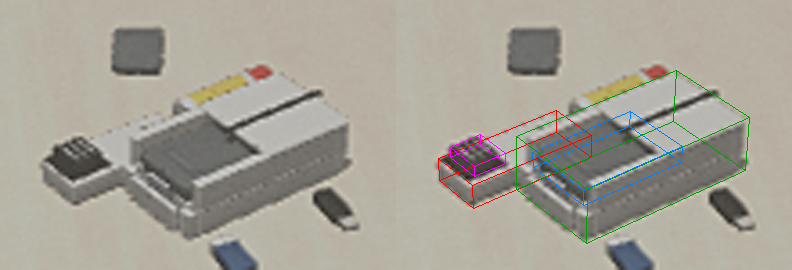

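The wireframe fits to within about 3 mm. I'll refine it with dock corners read from the crops, then work out the move.

```bash
cat > go.py <<'E'
from fit import *
from scipy.spatial.transform import Rotation as Ro
def tgt(v,dx,dy,z):
    "shift and turn in tool axes to dock point"
    st=robot.read_state(); R=Ro.from_quat(st["ee_rot"]); p=W(v,(dx,dy,z))[0]
    y=np.array([-np.sin(v[2]),np.cos(v[2]),0]); Y=R.as_matrix()[:,1]
    if y@Y<0: y=-y
    G=Ro.from_matrix(np.c_[np.cross(y,[0,0,-1]),y,[0,0,-1]])
    return p,R.inv().apply(p-st["eef_pos"]),(R.inv()*G).as_rotvec()
E
python3 - <<'E'
from go import *
s=robot.read_camera("side");t=robot.read_camera("top"); v=np.load("v.npy")
C=[(t,(80,300),(.02,.094,.022)),(t,(180,470),(-.1,.094,.011)),(t,(243,430),(-.1,.046,.011)),(t,(66,128),(.11,.046,.052)),(t,(195,50),(.11,-.046,.052)),(t,(335,288),(-.057,-.046,.03)),
(s,(42,165),(-.1,.094,.022)),(s,(72,190),(-.1,.046,.022)),(s,(72,207),(-.1,.046,0)),(s,(187,240),(-.057,-.046,0)),(s,(350,160),(.11,-.046,0)),(s,(350,130),(.11,-.046,.052))]
o=[(p,np.array(z)/3.6+((180,150) if p is t else (285,170))-.5,X) for p,z,X in C]
o+=[(t,(231.8,263.6),M["dock_key_top"]),(t,(259.4,248.6),M["dock_catch"]),(t,(240.7,216.1),M["dock_seat"]),(s,(342,213),M["dock_seat"])]
f=lambda v:np.concatenate([proj(p,W(v,X)[0])-q for p,q,X in o])
for nm,oo in(("all",o),("top",[a for a in o if a[0] is t])):
    r=least_squares(lambda v:np.concatenate([proj(p,W(v,X)[0])-q for p,q,X in oo]),v,loss="soft_l1"); print(nm,r.x,np.round(r.fun.reshape(-1,2),1).tolist())
    if nm=="all": np.save("v2.npy",r.x)
v=np.load("v2.npy")
# two-view check of heights
print("key",tri(s,(303.8,210),t,(231.8,263.6)),"seat",tri(s,(342,213),t,(240.7,216.1)))
print([np.round(a,4) for a in tgt(v,-.082,.035,.12)])
E
```

```text
all [0.61130344 0.07112405 0.51623839] [[-1.3, 0.1], [-0.8, 0.3], [0.8, -0.0], [-1.6, -1.2], [-0.3, -1.0], [0.9, -0.4], [-0.4, -1.7], [0.6, -1.1], [0.8, 0.4], [0.0, 1.3], [-0.6, 3.5], [0.6, -2.9], [-0.4, 1.2], [1.6, 1.4], [0.9, 1.4], [0.6, 0.5]]
top [0.61176467 0.07100749 0.51513753] [[-1.2, -0.1], [-0.9, 0.1], [0.8, -0.2], [-1.5, -1.5], [-0.2, -1.2], [0.9, -0.6], [-0.4, 1.0], [1.6, 1.2], [1.0, 1.2]]
key [0.50548496 0.09105057 0.04187103] seat [0.61192205 0.07286143 0.03458978]
[array([0.5227, 0.0611, 0.12  ]), array([ 0.501 , -0.4387,  0.1113]), array([-0.0001, -0.    , -0.0884])]
```

Call:
drive_tool(
  plan=[
    {"grip": 65, "offset": [0.015, -0.013, 0.0], "rotation": [0, 0, 0]},
    {"grip": 65, "offset": [0.045, -0.04, 0.0], "rotation": [0, 0, 0]},
    {"grip": 65, "offset": [0.08, -0.07, 0.0], "rotation": [0, 0, 0]},
    {"grip": 65, "offset": [0.115, -0.1, 0.0], "rotation": [0, 0, 0]},
    {"grip": 65, "offset": [0.15, -0.13, 0.0], "rotation": [0, 0, 0]},
    {"grip": 65, "offset": [0.185, -0.16, 0.01], "rotation": [0, 0, 0]},
    {"grip": 65, "offset": [0.22, -0.19, 0.02], "rotation": [0, 0, 0]},
    {"grip": 65, "offset": [0.25, -0.22, 0.03], "rotation": [0, 0, 0]},
    {"grip": 65, "offset": [0.28, -0.245, 0.04], "rotation": [0, 0, 0]},
    {"grip": 65, "offset": [0.31, -0.27, 0.05], "rotation": [0, 0, 0]},
  ],
)

```text
t: 2.3
eef_pos: [0.4194, -0.17, 0.1812]
ee_rot: [0.977, 0.212, 0.0, 0.0]
wrist_force: [0.6, -0.7, 0.7]
gripper_width: 0.648
grip_force: 0.0
```

Call:
drive_tool(
  plan=[
    {"grip": 65, "offset": [0.03, -0.027, 0.01], "rotation": [0, 0, -0.01]},
    {"grip": 65, "offset": [0.06, -0.053, 0.02], "rotation": [0, 0, -0.02]},
    {"grip": 65, "offset": [0.09, -0.08, 0.03], "rotation": [0, 0, -0.04]},
    {"grip": 65, "offset": [0.12, -0.107, 0.04], "rotation": [0, 0, -0.06]},
    {"grip": 65, "offset": [0.15, -0.133, 0.05], "rotation": [0, 0, -0.08]},
    {"grip": 65, "offset": [0.175, -0.155, 0.055], "rotation": [0, 0, -0.088]},
    {"grip": 65, "offset": [0.187, -0.165, 0.06], "rotation": [0, 0, -0.088]},
    {"grip": 65, "offset": [0.191, -0.168, 0.061], "rotation": [0, 0, -0.088]},
    {"grip": 65, "offset": [0.191, -0.169, 0.061], "rotation": [0, 0, -0.088]},
    {"grip": 65, "offset": [0.191, -0.169, 0.061], "rotation": [0, 0, -0.088]},
  ],
)

```text
t: 3.3
eef_pos: [0.5225, 0.0603, 0.1207]
ee_rot: [0.967, 0.254, 0.0, 0.0]
wrist_force: [-0.4, -0.0, -0.3]
gripper_width: 0.648
grip_force: 0.0
```

Run:
```python
from go import *
s=robot.read_camera("side");t=robot.read_camera("top"); v=np.load("v2.npy")
print([np.round(a,4) for a in tgt(v,-.082,.035,.06)])
st=robot.read_state(); print(st["t"],st["wrist_force"],st["gripper_width"],st["eef_pos"])
for d in robot.tip_of(t,"dock_key_top")+robot.tip_of(s,"dock_key_top"): print(d)
draw(t,v,(180,150,290,290),3.6,"pics/t3.png"); draw(s,v,(265,130,375,245),3.6,"pics/s3.png")
```

```text
[array([0.5227, 0.0611, 0.06  ]), array([ 0.0005, -0.0008,  0.0609]), array([ 0.0007, -0.0006, -0.0021])]
3.4 [ 0.68341691 -0.30003868  0.6236493 ] 0.6486182635806461 [0.52263595 0.06014409 0.12085925]
{'pixel': [230.6, 262.1], 'conf': 0.39}
{'pixel': [303.6, 211.8], 'conf': 0.56}
```

View pics/s3.png

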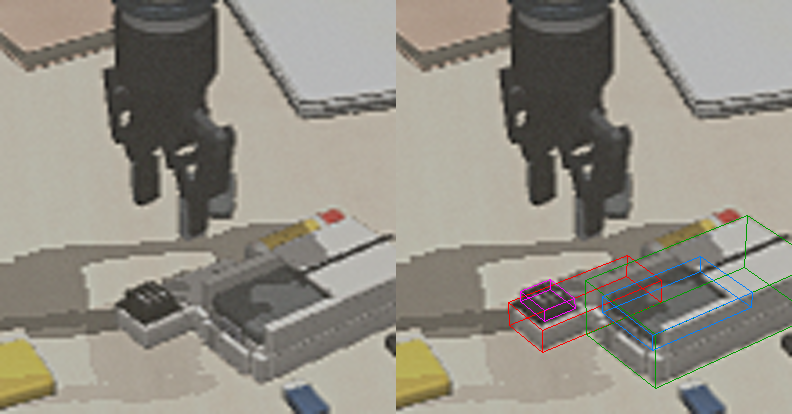

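The side view shows the fingers above the dock: the left tip (about (145,200) in the crop) heads for the key at (150,297), the right one for the space in front of the bay. Descending to just above the key.

Call:
drive_tool(
  plan=[
    {"grip": 65, "offset": [0, 0, 0.01], "rotation": [0, 0, 0]},
    {"grip": 65, "offset": [0, 0, 0.02], "rotation": [0, 0, 0]},
    {"grip": 65, "offset": [0, 0, 0.03], "rotation": [0, 0, 0]},
    {"grip": 65, "offset": [0, 0, 0.04], "rotation": [0, 0, 0]},
    {"grip": 65, "offset": [0, -0.001, 0.05], "rotation": [0, 0, 0]},
    {"grip": 65, "offset": [0, -0.001, 0.06], "rotation": [0, 0, 0]},
    {"grip": 65, "offset": [0, -0.001, 0.07], "rotation": [0, 0, 0]},
    {"grip": 65, "offset": [0, -0.001, 0.078], "rotation": [0, 0, 0]},
    {"grip": 65, "offset": [0, -0.001, 0.08], "rotation": [0, 0, 0]},
    {"grip": 65, "offset": [0, -0.001, 0.08], "rotation": [0, 0, 0]},
  ],
)

```text
t: 4.5
eef_pos: [0.522, 0.0622, 0.0399]
ee_rot: [0.967, 0.255, -0.0, -0.0]
wrist_force: [-0.1, -0.0, 1.1]
gripper_width: 0.648
grip_force: 0.0
```

Run:
```python
from go import *
s=robot.read_camera("side"); v=np.load("v2.npy")
print([np.round(a,4) for a in tgt(v,-.082,.035,.06)]); print(robot.read_state()["wrist_force"])
t=robot.read_camera("top")
k=5
def cr(p,x0,y0,w,h): return cv2.resize(p["color"][y0:y0+h,x0:x0+w],None,fx=k,fy=k,interpolation=cv2.INTER_CUBIC)
cv2.imwrite("pics/c4.png",np.hstack([cr(s,285,160,80,90),cr(t,205,210,75,90)]))
```

```text
[array([0.5227, 0.0611, 0.06  ]), array([-0.0002,  0.0012, -0.0195]), array([ 0.0001, -0.0003, -0.0005])]
[ 0.25161542 -0.09324155  0.53217355]
```

View pics/c4.png

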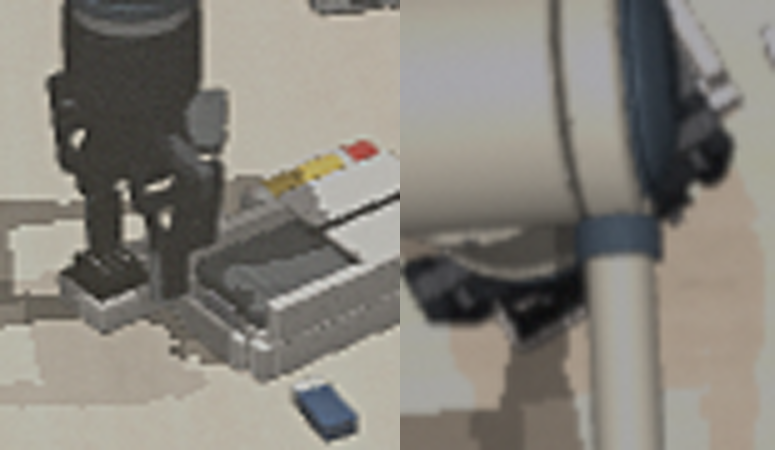

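The left finger stands just above the key (crop (105,255)) and the right one in front of the bay (crop (180,290)). Now I press down in stages.

Call:
drive_tool(
  plan=[
    {"grip": 65, "offset": [0, 0, 0.002], "rotation": [0, 0, 0]},
    {"grip": 65, "offset": [0, 0, 0.004], "rotation": [0, 0, 0]},
    {"grip": 65, "offset": [0, 0, 0.006], "rotation": [0, 0, 0]},
    {"grip": 65, "offset": [0, 0, 0.008], "rotation": [0, 0, 0]},
    {"grip": 65, "offset": [0, 0, 0.01], "rotation": [0, 0, 0]},
    {"grip": 65, "offset": [0, 0, 0.012], "rotation": [0, 0, 0]},
    {"grip": 65, "offset": [0, 0, 0.013], "rotation": [0, 0, 0]},
    {"grip": 65, "offset": [0, 0, 0.013], "rotation": [0, 0, 0]},
    {"grip": 65, "offset": [0, 0, 0.013], "rotation": [0, 0, 0]},
    {"grip": 65, "offset": [0, 0, 0.013], "rotation": [0, 0, 0]},
  ],
)

```text
t: 5.6
eef_pos: [0.5222, 0.0622, 0.0276]
ee_rot: [0.967, 0.255, 0.0, -0.0]
wrist_force: [-2.9, -0.4, 5.5]
gripper_width: 0.652
grip_force: 2.5
```

Call:
drive_tool(
  plan=[
    {"grip": 65, "offset": [0, 0, 0.001], "rotation": [0, 0, 0]},
    {"grip": 65, "offset": [0, 0, 0.002], "rotation": [0, 0, 0]},
    {"grip": 65, "offset": [0, 0, 0.003], "rotation": [0, 0, 0]},
    {"grip": 65, "offset": [0, 0, 0.004], "rotation": [0, 0, 0]},
    {"grip": 65, "offset": [0, 0, 0.005], "rotation": [0, 0, 0]},
    {"grip": 65, "offset": [0, 0, 0.006], "rotation": [0, 0, 0]},
    {"grip": 65, "offset": [0, 0, 0.006], "rotation": [0, 0, 0]},
    {"grip": 65, "offset": [0, 0, 0.006], "rotation": [0, 0, 0]},
    {"grip": 65, "offset": [0, 0, 0.006], "rotation": [0, 0, 0]},
    {"grip": 65, "offset": [0, 0, 0.006], "rotation": [0, 0, 0]},
  ],
)

```text
t: 6.6
eef_pos: [0.5218, 0.0619, 0.0215]
ee_rot: [0.967, 0.255, -0.001, 0.0]
wrist_force: [-5.7, -1.9, 7.1]
gripper_width: 0.655
grip_force: 4.8
```

Run:
```python
from go import *
s=robot.read_camera("side"); v=np.load("v2.npy")
print(robot.read_state()["wrist_force"])
for q in("bank_mid","dock_key_top"):
    for d in robot.tip_of(s,q): print(q,d)
print("pred bank side out 0/20:",proj(s,W(v,(0,0,.0335))[0]),proj(s,W(v,(-.02,0,.0335))[0]))
k=7
cv2.imwrite("pics/c5.png",cv2.resize(s["color"][165:245,285:395],None,fx=k,fy=k,interpolation=cv2.INTER_CUBIC))
```

```text
[-5.88477756 -1.38764781  7.06356657]
bank_mid {'pixel': [258.2, 232.8], 'conf': 0.84}
bank_mid {'pixel': [334.7, 214.6], 'conf': 0.7}
bank_mid {'pixel': [324.6, 182.7], 'conf': 0.65}
dock_key_top {'pixel': [305.9, 214.1], 'conf': 0.4}
pred bank side out 0/20: [342.61948593 213.48029877] [337.12061369 215.81652076]
```

View pics/c5.png

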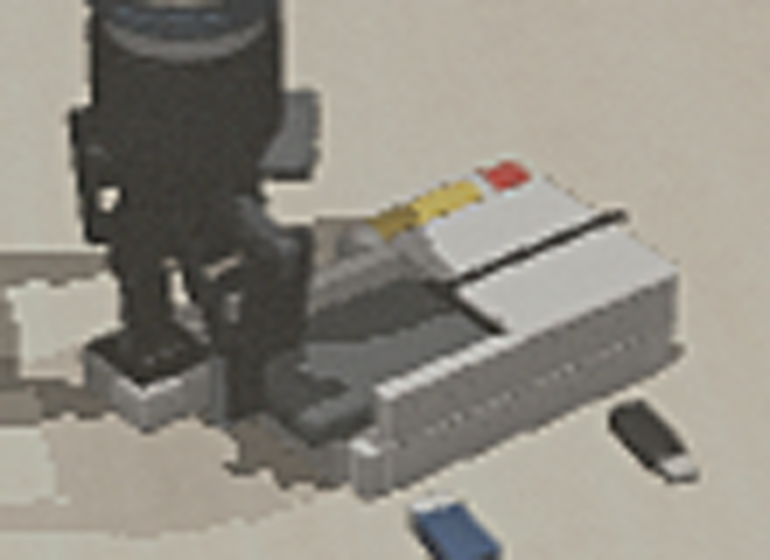

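The bank has popped out against the right finger (its front at crop (310,430), and horizontal force is about 6 N). Vertical force is only 7 N, so the key isn't at the bottom stop yet and I press on.

Call:
drive_tool(
  plan=[
    {"grip": 65, "offset": [0, 0, 0.001], "rotation": [0, 0, 0]},
    {"grip": 65, "offset": [0, 0, 0.001], "rotation": [0, 0, 0]},
    {"grip": 65, "offset": [0, 0, 0.002], "rotation": [0, 0, 0]},
    {"grip": 65, "offset": [0, 0, 0.002], "rotation": [0, 0, 0]},
    {"grip": 65, "offset": [0, 0, 0.002], "rotation": [0, 0, 0]},
    {"grip": 65, "offset": [0, 0, 0.003], "rotation": [0, 0, 0]},
    {"grip": 65, "offset": [0, 0, 0.003], "rotation": [0, 0, 0]},
    {"grip": 65, "offset": [0, 0, 0.003], "rotation": [0, 0, 0]},
    {"grip": 65, "offset": [0, 0, 0.003], "rotation": [0, 0, 0]},
    {"grip": 65, "offset": [0, 0, 0.003], "rotation": [0, 0, 0]},
  ],
)

```text
t: 7.75
eef_pos: [0.5218, 0.0619, 0.0196]
ee_rot: [0.967, 0.255, -0.0, 0.0]
wrist_force: [-8.8, -1.6, 13.5]
gripper_width: 0.653
grip_force: 8.4
```

Call:
drive_tool(
  plan=[
    {"grip": 65, "offset": [0, 0, 0.001], "rotation": [0, 0, 0]},
    {"grip": 65, "offset": [0, 0, 0.001], "rotation": [0, 0, 0]},
    {"grip": 65, "offset": [0, 0, 0.001], "rotation": [0, 0, 0]},
    {"grip": 65, "offset": [0, 0, 0.001], "rotation": [0, 0, 0]},
    {"grip": 65, "offset": [0, 0, 0.001], "rotation": [0, 0, 0]},
    {"grip": 65, "offset": [0, 0, 0.001], "rotation": [0, 0, 0]},
    {"grip": 65, "offset": [0, 0, 0.001], "rotation": [0, 0, 0]},
    {"grip": 65, "offset": [0, 0, 0.001], "rotation": [0, 0, 0]},
    {"grip": 65, "offset": [0, 0, 0.001], "rotation": [0, 0, 0]},
    {"grip": 65, "offset": [0, 0, 0.001], "rotation": [0, 0, 0]},
  ],
)

```text
t: 8.75
eef_pos: [0.5218, 0.0619, 0.0195]
ee_rot: [0.967, 0.255, -0.0, 0.0]
wrist_force: [-10.1, -2.4, 18.1]
gripper_width: 0.651
grip_force: 10.8
```

Run:
```python
from go import *
s=robot.read_camera("side"); v=np.load("v2.npy"); st=robot.read_state()
print(st["wrist_force"],st["eef_pos"])
for d in robot.tip_of(s,"bank_mid"): print(d["pixel"],d["conf"])
k=9
cv2.imwrite("pics/c6.png",cv2.resize(s["color"][185:245,285:370],None,fx=k,fy=k,interpolation=cv2.INTER_CUBIC))
```

```text
[-10.59553659  -2.18190874  16.70365217] [0.52179669 0.06191212 0.019479  ]
[259.3, 233.4] 0.77
[335.3, 220.3] 0.73
[322.8, 274.2] 0.73
[324.7, 180.7] 0.62
```

View pics/c6.png

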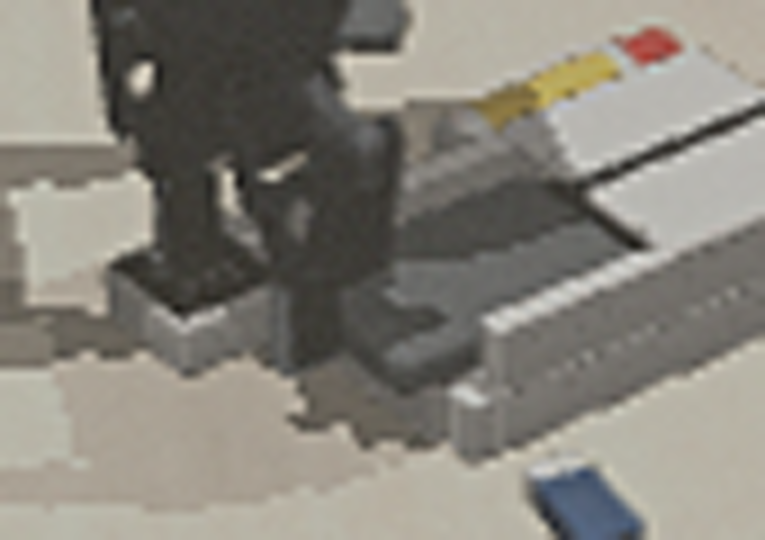

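Another 1 mm of command moved the arm only 0.1 mm, and the force rose to about 17 N, so the key is at its stop. The picture agrees: the cap is nearly flush at (185,290), and the bank sits in the bay against the finger at (340,340). Handing in.

```bash
python3 -c "
from bench import robot
print(robot.close_job())"
```

```text
the job is handed in; nothing more can be done
None
```

The job is handed in: the eject key is held fully down at its stop with about 17 N, and the power bank has popped part of the way out and rests in its bay against the other finger; no verdict came back.

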